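# Unlock the curing box and rack the cured brooch

## Task

The brooch in the white curing box is done: slide the yellow safety catch right aside, press the red release button fully down and let it up so that the tray springs out, then take the setting block from the tray and lower it gently, brooch up, fully home into the free bay of the blue finishing rack. Handle the block only by its wood, changing your hold on the way as you need, for the brooch's resin is still tacky and must not be touched; leave the other block and everything else on the bench as it is.

Things in the scene. Friction and masses are not known exactly. Their poses are not given: they have to be found in the camera images.
- curebox: The resin curing box: a low white steel cabinet 180 deep (x) x 190 wide (y) x 80 high, fixed to the table, with an amber window and air slots in the rear of its roof. Origin: centre of its underside; its -x side is the front, where the tray comes out; z up. The roof is at z = 80. Its yaw varies by about +-13 degrees.
- catch (a joint): The yellow safety catch, a flat shutter 50 (x) x 46 (y) x 3 on the box roof, running along the box's y axis between two aluminium guides 18 high (inner faces 52 apart). Value in m: near 0 (0 to 0.006) it covers the release button; it slides towards the box's +y to its stop at 0.055, where the button is clear. Friction about 1.5 N; it stays where it is left.
- catch_grip (a point): Top centre of the thumb rib on the safety catch: a yellow rib 12 thick (box y) x 30 long (box x), standing 16 above the shutter plate; 111 above the table. Axes as the box's. Moves with the catch.
- button (a joint): The red release button under the catch, a round head 32 across standing 10 above the roof. Value in m: 0 up, 0.007 fully down; a spring lifts it again. About 2 N starts it, 5 N takes it fully down. It works the tray latch: only near the bottom of its stroke, from about 5.5 mm down, is the latch free; if the tray stays shut, the press was too shallow.
- button_top (a point): Top centre of the red release button, 90 above the table when up (2 under the catch plate). Axes as the box's. The open catch's plate begins 32 from the button's centre on the +y side; the catch guides begin 26 from it on either x side.
- tray (a joint): The spring-out tray. Value in m: 0 shut and latched, 0.095 fully out towards the box's -x. Once unlatched it runs out by itself on damped springs in under a second and stays out, held by about 3 N.
- tray_floor (a point): Centre of the tray's inner floor, 20 above the table; axes as the box's; moves with the tray. The black tray is one lane, 142 long inside (box y) and 46 wide inside (box x), just deeper and wider than a setting block: the rear wall stands 34 above the floor, the grey front panel 44, the end walls 34. The block lies lengthwise in it, so it can be taken only by its two ends. Out, the tray's rear wall is 40 in front of the box.
- block: The setting block to be moved: a light beech block 60 long (its x) x 40 wide (its y) x 26 high with two dark lines near its ends, 60 to 120 g. At first shut in the tray, its length along the box's y, near the middle (up to 20 off). Origin: centre of its underside; z up. It is the same after a half turn.
- brooch: The ornament on the block's top, copper leaves and glass stones, 32 across and 9 high, in the middle of the top; its resin is still tacky. Origin: centre of the top face of the block, 26 above the block's origin.
- rack: The finishing rack, a blue base 92 (x) x 204 (y) x 8 high, fixed to the table, with two upright aluminium side plates along its y, 67 apart inside and 53 high above the table, flared outwards over the last 9. Two bays lie side by side between the plates, centres 50 either side of the middle. Origin: centre of its underside; its yaw varies by about +-13 degrees.
- rack_bay (a point): Middle of the floor of the free bay (grey felt), 8 above the table; axes as the rack's. The bay is 67 long (x, between the side plates) and 50 wide (y, between two low ribs 4 high). A block stands in it lengthwise along x, its ends to the side plates; the plates rise 45 above the felt, so it can be lowered home only by its long sides. The other bay's middle is 100 away towards the rack's +y.
- spare: A finished block of the same make with a blue stone, standing in the rack's other bay; leave it.
- mat: A black rubber mat 200 (x) x 150 (y) x 2 thick, fixed to the bare middle of the table between box and rack. Origin: centre of its underside. A handy place to set things down.
- tweezers: Steel tweezers, 125 long, 8 high, lying crosswise in front of the mat, towards the robot. Origin near their middle, underside.
- stone_tin: Open steel tin of loose stones, 62 across, 16 high, behind the mat. Origin: centre of its underside.
- resin: Amber resin bottle, 32 across, 75 high, behind the tin. Origin: centre of its underside.
- headband_a: Copper headband lying flat, about 145 across, 16 high, on the robot's left. Origin: centre of its arc, underside.
- headband_b: Copper headband lying flat, about 155 across, 16 high, on the robot's right. Origin: centre of its arc, underside.
- water: Green glass bottle, 60 across, 200 high, on the robot's left. Origin: centre of its underside.
- cup: White cup, 76 across, 85 high, on the robot's right. Origin: centre of its underside.

How it is judged:
On the way, in this order (a step that is already met when the one before it is completed fails the run):
1. the safety catch is slid aside, clear of the button (over 45 mm) (value of joint catch above 0.045 m), for 0.1 s.
2. the release button is pressed fully down (over 5 mm of its 7; the latch frees at 5.5) (value of joint button above 0.005 m), for 0.05 s.
3. the button is let up again and the tray has sprung out (over 80 mm) (value of joint button below 0.002 m and value of joint tray above 0.08 m), for 0.2 s.
4. the block is lifted out of the tray, clear above its walls (z of block in the frame of tray_floor above 0.036 m), for 0.1 s.
At the end, for the whole second after the job is handed in: The block rests in the free bay of the rack, brooch up: its origin within 7 mm (along the bay), 10 mm (across it) and 3 mm (height) of the bay's middle, tilted under 0.07 rad, lengthwise within 0.15 rad, at rest (under 10 mm/s). Catch, button and tray may then stand as they are (x of block in the frame of rack_bay between -0.007 and 0.007 m and y of block in the frame of rack_bay between -0.01 and 0.01 m and z of block in the frame of rack_bay between -0.003 and 0.003 m and angle between block's own z axis and vertical below 0.07 rad and angle between the x axis of block and the x axis of rack_bay, either way round below 0.15 rad and linear speed of block below 0.01 m/s); the robot touches nothing.
It fails at once if the brooch is touched (over 0.5 N) by the robot (contact force between any of the fingers, the arm and brooch above 0.5 N).
It fails at once if the block is tipped by over 0.8 rad (angle between block's own z axis and vertical above 0.8 rad).
It fails at once if the block is dropped into the rack (over 0.45 m/s between its side plates) (horizontal distance between block and rack_bay below 0.03 m and z of block in the frame of rack_bay below 0.045 m and linear speed of block above 0.45 m/s).
It fails at once if the other block in the rack is moved by over 10 mm (distance of spare from where it was at the start of the episode above 0.01 m).
It fails at once if another thing on the bench is moved by over 30 mm (distance of any of tweezers, stone_tin, resin, headband_a, headband_b, water, cup from where it was at the start of the episode above 0.03 m).
It also fails if it takes over 64 s, if anything falls off the work surface, if the arm or the gripper's body presses on something with over 40 N, if the wrist force passes 120 N, or if a joint passes its speed limit or range.

## Robot

A 7-joint arm with a two-finger parallel gripper is mounted at the origin on the work surface. World frame = base frame: x ahead of the robot, y to its left, z up, the work surface at z = 0. Lengths are in m, angles in rad, forces in N, time in s.
With the tool pointing down it reaches from about 0.425 to 0.925 m from the base axis. Payload 6.8 kg.
Tool frame: the origin (TCP) lies between the finger pads; the fingertips stand 14 mm ahead of it and the grasp point (between the pads) lies 5 mm behind it; z points along the fingers, y is the direction in which the jaws open and shut (so a half turn about z gives the same grasp; the last joint's range is limited). The gripper opens to 85 mm and grips with 20 to 120 N. Pads are 22 mm wide; open, the fingers measure 114 mm over their backs; the gripper's body (76 mm by 85 mm) begins 54 mm behind the grasp point. The pads swing forward as they close: fully open they stand 13 mm farther back than shut.
Start: joints at [-0.108, 0.477, 0.022, 1.555, -0.011, 1.109, -0.083], TCP at [0.675, 0, 0.245] pointing down, gripper open.
Joint ranges: [-2.96, 2.96], [-0.34, 2.1], [-1.41, 1.46], [0.24, 2.44], [-1.37, 4.51], [0.17, 1.92], [-2.96, 2.96]. Speed limits (rad/s): [2.39, 2.39, 3.14, 3.14, 3.14, 3.14, 3.14].

## Interface

Orientations are given as a unit quaternion [w, x, y, z].
In Python, from station import bot gives the robot as it stands.
- The arm moves only by the shell command python3 -m crank 'ROWS' [FORCE]. ROWS is JSON, a list of rows, each a list of 3 entries, a list of its own where there are three numbers: the shift along the tool's x, y, z in m, then the turn, a rotation vector about the tool's x, y, z in degrees, then the finger opening in m, from 0 to 0.0854. A call has 1 to 10 rows; each row shifts and turns the commanded pose from where the row before left it, along the tool's axes as they then stand; what a row does not reach is not made up. A row lasts 1/8 s, in which the tool goes at most 62.5 mm and 10.7 degrees, less where a joint would pass 70% of its speed; a pose out of reach is approached as far as the arm can. A call is refused whole if a number of a shift passes 0.0625 or a number of a turn 10.7, either way. A call with a gripper value outside its range is refused whole. The fingers move at their own pace and stop on an object; FORCE is the grip in N (left out, the last holds). Time passes only in rows, so rows that do not move let the fingers close. It gives the time, the measured TCP pose, the force and the opening at its end, in the units of the state.
- bot.get_obs(): the state, without advancing time (a new reading comes with each control period).
- bot.read_camera(name): name is "scene" or "side" or "wrist"; returns (picture, depth): 480x640x3 uint8, red, green, blue; 480x640 float32, m along the optical axis (not along the pixel's ray), 0 where there is no reading.
- bot.calibration(name): a dict with "fx", "fy", "cx", "cy" (pixels), "D" ([k1, k2, p1, p2, k3] as OpenCV has them; the pictures are not rectified), "extrinsics" (4x4, takes a point from camera to world coordinates). Camera axes: x right, y down, z forward; pixel columns grow to the right and rows downward; lengths in m; the calibration is good to about 2 mm. A picture is of the moment at which its call begins: read the wrist's pose just before it. calibration takes no time and is no camera call; for the wrist camera it gives the pose at the moment of the call.
- bot.hand_in(): hands the job in, once; it reports no verdict.
The state is a dict: "t": time; "q": joint angles; "joint_vel": joint speeds; "joint_torque": joint torques, N m; "eef_pos": TCP position; "tool_rot": TCP orientation; "contact_force": force on the tool from outside, world axes, zero at the start; "torque": the same for the moment, N m; "gripper_width": opening from 0.0 (shut) to 1.0 (fully open).
Only numpy, scipy, OpenCV 4.12 (cv2) and the standard library are available. Lean on these libraries where they do the work, as an engineer would, in place of code of your own. Each camera call takes 0.05 s, during which the arm holds its last target.

## Working session

There is one attempt and no reset: what is moved stays moved. The work goes in short steps, Python scripts to look and compute and a shell command to move; the robot and the scene stay as the last step left them, time stands still between calls to the robot, and variables do not carry over. Pictures are saved under pics/ and viewed, and the job is handed in when it is done.

```bash
ls; mkdir -p pics; python3 - <<'E'
from station import bot
import cv2
o=bot.get_obs();print(o)
for n in ["scene","side","wrist"]:
    c=bot.calibration(n);print(n,c)
    p,d=bot.read_camera(n)
    import numpy as np
    np.savez(f"pics/{n}0.npz",p=p,d=d,E=c["extrinsics"])
    cv2.imwrite(f"pics/{n}0.png",p[:,:,::-1])
E
```

```text
pics
{'t': 0.0, 'q': array([-0.10813977,  0.47779509,  0.02233577,  1.55645107, -0.01146959,
        1.10929659, -0.08310608]), 'joint_vel': array([ 1.98639363e-05, -2.47492834e-04,  1.15205494e-03,  1.15677693e-03,
       -4.01824872e-04, -4.37754939e-04, -5.82016498e-05]), 'joint_torque': array([-5.45967814e-04, -5.96443820e+01,  1.60769675e+00, -2.81194621e+01,
        1.24063640e-02,  9.39900521e-03,  2.20753498e-05]), 'eef_pos': array([6.74434690e-01, 7.79036674e-06, 2.44329151e-01]), 'tool_rot': array([-5.84799218e-04,  7.07080897e-01,  7.07132078e-01, -6.98461855e-04]), 'contact_force': array([ 0.04472237, -0.18857272, -0.21847787]), 'torque': array([0.01023815, 0.07837363, 0.05208898]), 'gripper_width': 1.0018481429208745}
scene {'fx': 471.82182570067243, 'fy': 471.82182570067243, 'cx': 317.30099617910673, 'cy': 229.26010289987482, 'D': array([-0.05341824,  0.        ,  0.        ,  0.        ,  0.        ]), 'extrinsics': array([[ 0.77981368,  0.45536253, -0.42957605,  1.19498275],
       [ 0.62585056, -0.58266038,  0.51847658, -0.72591016],
       [-0.01420213, -0.67316554,
[... 378 characters left out ...]
722543, -0.65098953,  0.76630546],
       [-0.00166361, -0.77195205, -0.63567859,  0.83729447],
       [ 0.        ,  0.        ,  0.        ,  1.        ]])}
wrist {'fx': 359.3571280453374, 'fy': 359.3571280453374, 'cx': 316.1372454031825, 'cy': 236.9090017711905, 'D': array([-0.01865289,  0.        ,  0.        ,  0.        ,  0.        ]), 'extrinsics': array([[ 9.99999804e-01,  4.35834126e-04, -4.49666600e-04,
         6.73841313e-01],
       [ 2.64966382e-04, -9.45101190e-01, -3.26777708e-01,
         8.42801536e-02],
       [-5.67401315e-04,  3.26777525e-01, -9.45101120e-01,
         3.73896801e-01],
       [ 0.00000000e+00,  0.00000000e+00,  0.00000000e+00,
         1.00000000e+00]])}
```

View pics/scene0.png

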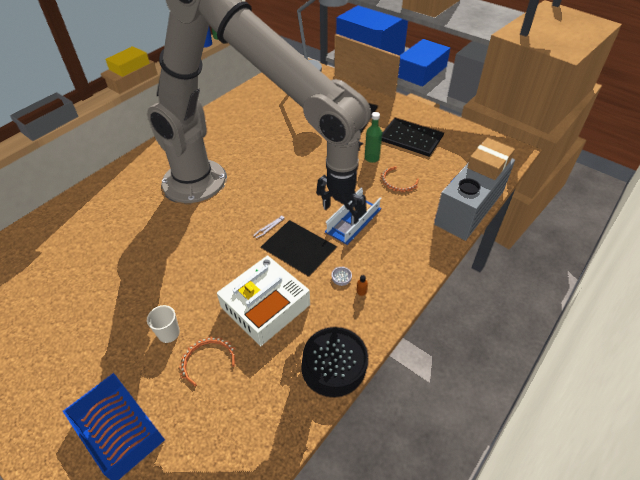

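View pics/side0.png

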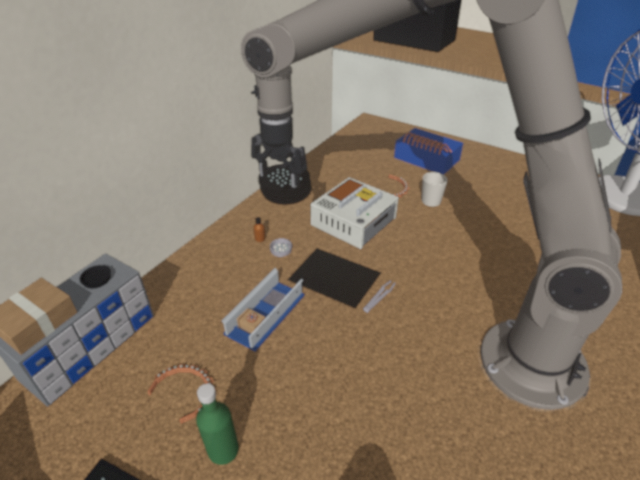

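View pics/wrist0.png

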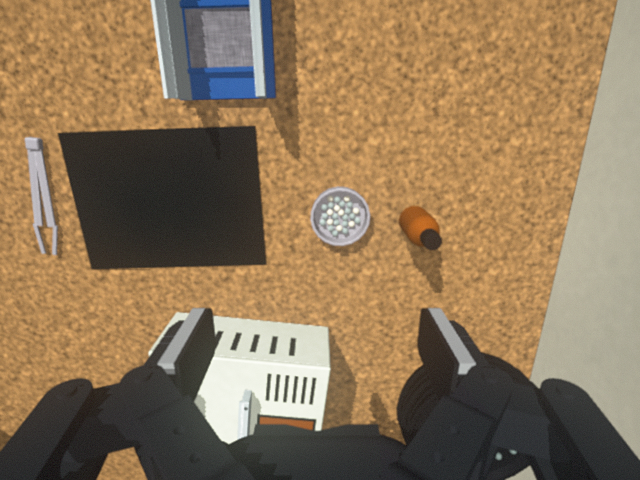

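```bash
cat > h.py <<'E'
import numpy as np,cv2
from station import bot
def cloud(name,p=None,d=None,E=None):
    c=bot.calibration(name)
    if p is None: p,d=bot.read_camera(name)
    if E is None: E=c["extrinsics"]
    K=np.array([[c["fx"],0,c["cx"]],[0,c["fy"],c["cy"]],[0,0,1]])
    v,u=np.mgrid[0:480,0:640]
    n=cv2.undistortPoints(np.stack([u,v],-1).reshape(-1,1,2).astype(np.float64),K,c["D"]).reshape(480,640,2)
    P=np.concatenate([n*d[...,None],d[...,None]],-1)
    W=P@E[:3,:3].T+E[:3,3]
    W[d<=0]=np.nan
    return p,d,W
def plane(name,uv,z,E=None):
    c=bot.calibration(name)
    if E is None:E=c["extrinsics"]
    K=np.array([[c["fx"],0,c["cx"]],[0,c["fy"],c["cy"]],[0,0,1]])
    n=cv2.undistortPoints(np.array(uv,float).reshape(-1,1,2),K,c["D"]).reshape(-1,2)
    r=np.c_[n,np.ones(len(n))]@E[:3,:3].T
    return E[:3,3]+r*((z-E[2,3])/r[:,2])[:,None]
E
python3 - <<'E'
from h import *
for n in ["scene","side","wrist"]:
    f=np.load(f"pics/{n}0.npz"); p,d,W=cloud(n,f["p"],f["d"],f["E"])
    x,y,z=W[...,0],W[...,1],W[...,2]
    m=(abs(z-.08)<.006)&(x>.45)&(x<.9)&(y<-.1)&(y>-.5)
    q=W[m][:,:2].astype(np.float32)
    # largest comp
    k,l,s,_=cv2.connectedComponentsWithStats(m.astype(np.uint8)); i=1+s[1:,4].argmax()
    q=W[l==i][:,:2].astype(np.float32)
    print(n,"box",len(q),cv2.minAreaRect(q),"zmed",np.median(W[l==i][:,2]))
    m=(p[...,2].astype(int)>p[...,0]+60)&(z<.03)&(x>.4)&(x<.9)&(y>-.1)&(y<.4)
    q=W[m][:,:2].astype(np.float32)
    if len(q)>50: print("rack",len(q),cv2.minAreaRect(q),np.median(W[m][:,2]))
    m=(z>.046)&(z<.07)&(x>.5)&(x<.9)&(y>0)&(y<.4)
    q=W[m][:,:2].astype(np.float32)
    if len(q)>50: print("plates",len(q),cv2.minAreaRect(q))
E
```

```text
scene box 3017 ((0.5903343558311462, -0.2406400889158249), (0.19254104793071747, 0.1845286786556244), 84.19703674316406) zmed 0.07972514560676314
rack 6601 ((0.6496891975402832, 0.14980842173099518), (0.49937355518341064, 0.49992239475250244), 0.0842510387301445) -0.00032270102381715127
plates 296 ((0.7230031490325928, 0.22771012783050537), (0.3975215554237366, 0.21898263692855835), 12.952486991882324)
side box 1904 ((0.587375283241272, -0.2358749508857727), (0.19741152226924896, 0.18299269676208496), 84.24301147460938) zmed 0.07889822276465869
rack 481 ((0.6412796378135681, 0.27929553389549255), (0.3923490047454834, 0.1694357842206955), 53.87861251831055) 0.007438437374596374
plates 579 ((0.6419169902801514, 0.27579036355018616), (0.3994041383266449, 0.18634696304798126), 54.34183883666992)
wrist box 8336 ((0.615031898021698, -0.2026853859424591), (0.11391407996416092, 0.1355089396238327), 83.94996643066406) zmed 0.0812445668366687
rack 22478 ((0.649918258190155, 0.04145732522010803), (0.28314104676246643, 0.4997943937778473), 89.94879913330078) 0.0011538138477074078
plates 2256 ((0.5874719619750977, 0.13379532098770142), (0.08571703732013702, 0.0724431574344635), 0.6115388870239258)
```

```bash
python3 -m crank '[[[-0.045,-0.021,0],[0,0,0],0.0854],[[-0.045,-0.021,0],[0,0,0],0],[[-0.045,-0.021,0],[0,0,0],0],[[-0.045,-0.021,0],[0,0,5.8],0],[[0,0,0],[0,0,0],0],[[0,0,0],[0,0,0],0],[[0,0,0],[0,0,0],0]]' 40
cat > snap.py <<'E'
import sys
from h import *
n,k=sys.argv[1:3]
E=bot.calibration(n)["extrinsics"]; p,d=bot.read_camera(n)
np.savez(f"pics/{n}{k}.npz",p=p,d=d,E=E); cv2.imwrite(f"pics/{n}{k}.png",p[:,:,::-1])
E
python3 snap.py wrist 1
```

```text
t: 1.02
eef_pos: [0.5917, -0.1782, 0.2451]
tool_rot: [-0.0, 0.741, 0.672, 0.0]
contact_force: [0.1, -0.1, -0.6]
gripper_width: -0.0
```

View pics/wrist1.png

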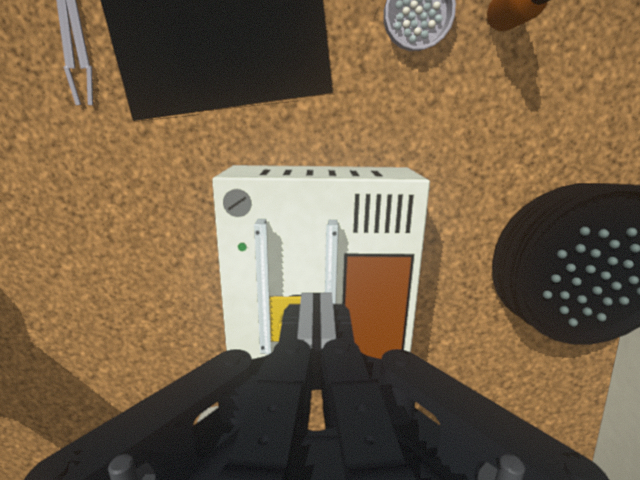

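```bash
python3 - <<'E'
from h import *
f=np.load("pics/wrist1.npz"); p,d,W=cloud("wrist",f["p"],f["d"],f["E"])
z=W[...,2]
m=(abs(z-.08)<.006); k,l,s,_=cv2.connectedComponentsWithStats(m.astype(np.uint8)); i=1+s[1:,4].argmax()
print(cv2.minAreaRect(W[l==i][:,:2].astype(np.float32)),np.median(z[l==i]))
# edges: left/right/top edges of roof via plane at z=.08
for uv in [(215,181),(428,181),(225,340),(262,222),(333,222)]:
    print(uv,plane("wrist",[uv],.08 if uv[1]!=222 else .098,f["E"]))
yaw=np.radians(-5.8);c=np.array([.589,-.239])
R=np.array([[np.cos(yaw),-np.sin(yaw)],[np.sin(yaw),np.cos(yaw)]])
for n in ["scene0","side0","wrist1"]:
    f=np.load(f"pics/{n}.npz"); p,d,W=cloud(n[:-1],f["p"],f["d"],f["E"]); p=p.astype(int)
    m=(p[...,0]>120)&(p[...,1]>.7*p[...,0])&(p[...,2]<.4*p[...,0])&(abs(W[...,1]+.25)<.15)&(W[...,2]>.07)
    L=(W[m][:,:2]-c)@R; zz=W[m][:,2]
    print(n,m.sum())
    for a,b in[(.07,.09),(.09,.1),(.105,.118)]:
        s=(zz>a)&(zz<b)
        if s.sum()>3: print(a,s.sum(),np.percentile(L[s],[3,50,97],axis=0).round(4).tolist())
E
python3 - <<'E'
import cv2
p=cv2.imread('pics/scene0.png')[240:350,200:330]
cv2.imwrite('pics/c1.png',cv2.resize(p,None,fx=6,fy=5.4,interpolation=cv2.INTER_CUBIC)[:600,:800])
E
```

```text
((0.5884823799133301, -0.2329387664794922), (0.17810535430908203, 0.18008053302764893), 83.7861099243164) 0.08113397720191562
(215, 181) [[ 0.51122774 -0.13875462  0.08      ]]
(428, 181) [[ 0.68606712 -0.15597371  0.08      ]]
(225, 340) [[ 0.49160384 -0.29153923  0.08      ]]
(262, 222) [[ 0.5479918  -0.17241572  0.098     ]]
(333, 222) [[ 0.60472823 -0.1780209   0.098     ]]
scene0 204
0.07 4 [[-0.0459, -0.0448], [-0.0282, -0.01], [-0.016, -0.0006]]
0.09 151 [[-0.0434, -0.0526], [-0.0204, -0.0375], [-0.0019, -0.0092]]
0.105 43 [[-0.0326, -0.0361], [-0.0186, -0.0309], [-0.0045, -0.0256]]
side0 49
0.09 37 [[-0.0338, -0.0262], [-0.0234, -0.0163], [-0.0072, -0.0071]]
0.105 8 [[-0.0371, -0.0262], [-0.0278, -0.023], [-0.0163, -0.0204]]
wrist1 620
0.09 587 [[-0.0441, -0.0481], [-0.0384, -0.0176], [-0.0205, -0.0065]]
0.105 26 [[-0.0356, -0.0313], [-0.0349, -0.0254], [-0.0335, -0.0232]]
```

View pics/c1.png

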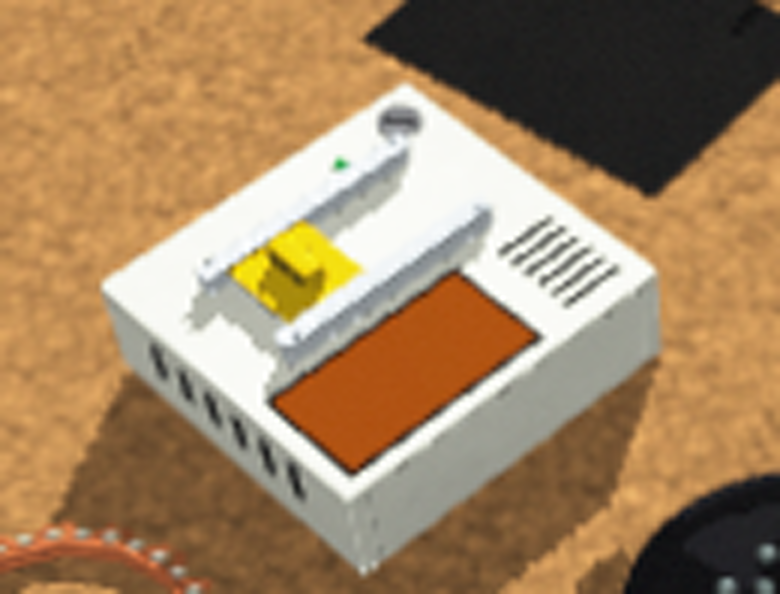

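```bash
python3 -m crank '[[[-0.041,-0.005,0.02],[0,0,0],0],[[-0.041,-0.005,0.03],[0,0,0],0],[[-0.041,-0.0055,0.03],[0,0,0],0],[[0,0,0.03],[0,0,0],0],[[0,0,0],[0,0,0],0]]' 40
python3 snap.py scene 2; python3 snap.py wrist 2; python3 -c "
import cv2
p=cv2.imread('pics/scene2.png')[220:350,190:340]
cv2.imwrite('pics/c2.png',cv2.resize(p,None,fx=5,fy=4.5,interpolation=cv2.INTER_CUBIC))"
```

```text
t: 1.7
eef_pos: [0.562, -0.2993, 0.1328]
tool_rot: [-0.003, 0.742, 0.671, -0.001]
contact_force: [0.0, 0.2, 0.1]
gripper_width: -0.002
```

View pics/c2.png

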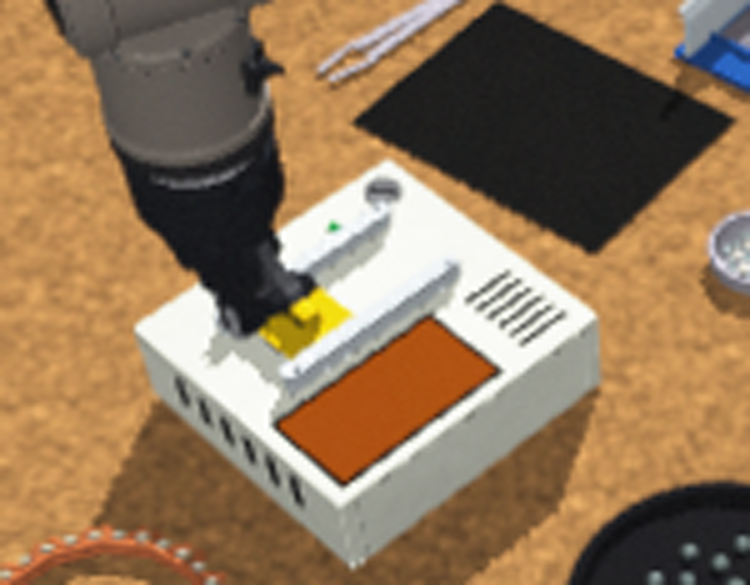

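View pics/wrist2.png

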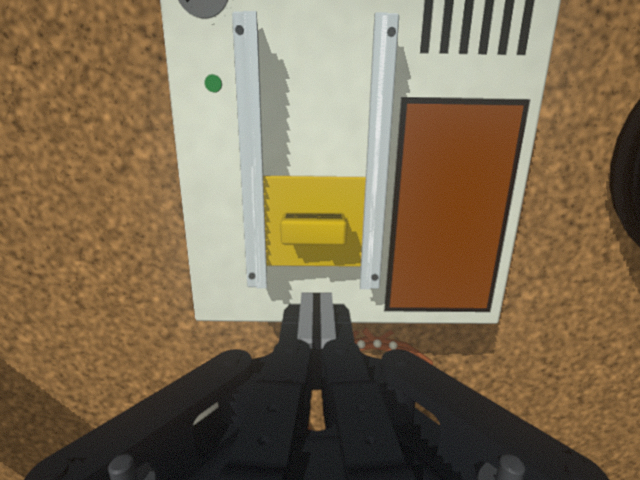

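```bash
python3 - <<'E'
from h import *
f=np.load("pics/wrist2.npz");E=f["E"];p,d,W=cloud("wrist",f["p"],f["d"],E)
xt=np.array([.0985,.995]);yt=np.array([.995,-.0985]);T=np.array([.562,-.2993])
def loc(P): q=P[:,:2]-T; return np.c_[q@xt,q@yt].round(4)
print("rib top corners",loc(plane("wrist",[(283,222),(343,222),(282,243),(345,243)],.111,E)).tolist())
print("plate",loc(plane("wrist",[(266,177),(364,176),(268,266),(361,266)],.095,E)).tolist())
print("roof bottom",loc(plane("wrist",[(195,321),(498,322)],.08,E)).tolist(), plane("wrist",[(195,321),(498,322)],.08,E).round(4).tolist())
print("guide bottom",loc(plane("wrist",[(247,286),(378,288)],.098,E)).tolist())
print(np.nanmedian(W[225:240,290:340,2]),np.nanmedian(W[250:262,280:350,2]),np.nanmedian(W[300:315,210:240,2]))
E
```

```text
rib top corners [[0.0384, -0.014], [0.0384, 0.0126], [0.0285, -0.0148], [0.0285, 0.0138]]
plate [[0.0558, -0.0229], [0.0563, 0.0232], [0.0102, -0.024], [0.0102, 0.0237]]
roof bottom [[-0.0318, -0.071], [-0.0327, 0.1086]] [[0.4882, -0.324, 0.08], [0.6669, -0.3425, 0.08]]
guide bottom [[0.0003, -0.0349], [-0.0009, 0.0325]]
0.11187228370417573 0.09590683763608115 0.08092747367163407
```

```bash
python3 -m crank '[[[0,0,0.019],[0,0,0],0],[[0,0,0],[0,0,0],0],[[0.015,0,0],[0,0,0],0],[[0.018,0,0],[0,0,0],0],[[0.018,0,0],[0,0,0],0],[[0.014,0,0],[0,0,0],0],[[0,0,0],[0,0,0],0]]' 40
python3 snap.py wrist 3
```

```text
t: 2.68
eef_pos: [0.5704, -0.2337, 0.1165]
tool_rot: [-0.0, 0.741, 0.672, 0.001]
contact_force: [-0.1, 0.0, -0.6]
gripper_width: 0.002
```

View pics/wrist3.png

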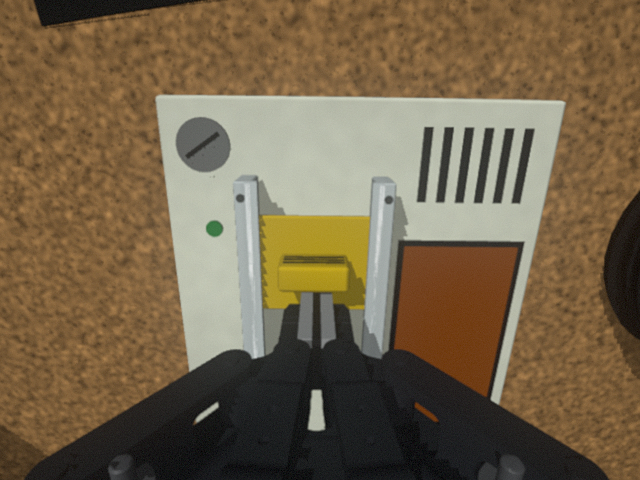

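```bash
python3 - <<'E'
from h import *
f=np.load("pics/wrist3.npz");E=f["E"]
xt=np.array([.0985,.995]);yt=np.array([.995,-.0985]);T=np.array([.562,-.2993])
def loc(P): q=P[:,:2]-T; return np.c_[q@xt,q@yt].round(4)
print("plate",loc(plane("wrist",[(264,216),(368,216),(263,305)],.095,E)).tolist())
print("rib",loc(plane("wrist",[(280,266),(346,266),(279,290),(347,290)],.111,E)).tolist())
E
python3 -m crank '[[[0.004,0,0],[0,0,0],0],[[0.0,0,0],[0,0,0],0]]' 40
```

```text
plate [[0.1078, -0.0216], [0.1078, 0.0237], [0.0639, -0.0241]]
rib [[0.0911, -0.0137], [0.0911, 0.0133], [0.0801, -0.0144], [0.0801, 0.0141]]
t: 2.98
eef_pos: [0.5701, -0.2322, 0.1163]
tool_rot: [-0.0, 0.742, 0.67, 0.0]
contact_force: [-0.4, 0.7, -0.3]
gripper_width: -0.001
```

```bash
python3 -m crank '[[[0.0,0,0],[0,0,0],0],[[0.0,0,0],[0,0,0],0]]' 40;python3 snap.py wrist 4; python3 - <<'E'
from h import *
f=np.load("pics/wrist4.npz");p=f["p"]
cv2.imwrite("pics/c4.png",cv2.resize(p[170:340,220:420,::-1],None,fx=4,fy=3.5))
E
```

```text
t: 3.22
eef_pos: [0.5701, -0.2324, 0.1163]
tool_rot: [-0.0, 0.742, 0.67, 0.0]
contact_force: [0.2, 0.0, 0.0]
gripper_width: 0.001
```

View pics/c4.png

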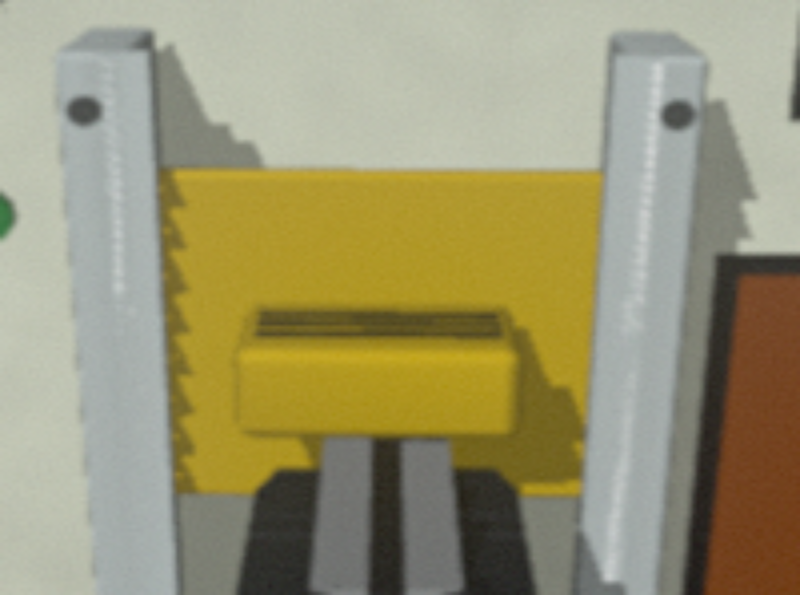

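```bash
python3 -m crank '[[[-0.03,0,0],[0,0,0],0],[[-0.035,0,-0.002],[0,0,0],0],[[0.0,0,0],[0,0,0],0],[[0.0,0,0],[0,0,0],0]]' 40;python3 snap.py wrist 5
```

```text
t: 3.78
eef_pos: [0.5636, -0.2962, 0.1181]
tool_rot: [-0.0, 0.742, 0.67, 0.0]
contact_force: [0.1, 0.5, -0.2]
gripper_width: 0.002
```

View pics/wrist5.png

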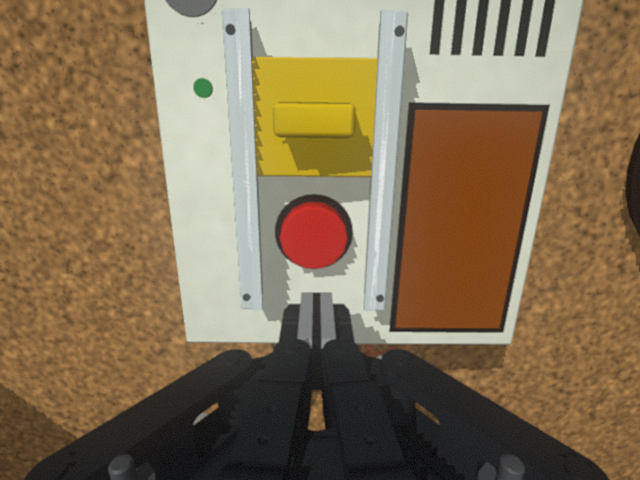

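```bash
python3 - <<'E'
from h import *
f=np.load("pics/wrist5.npz");E=f["E"];p=f["p"].astype(int)
m=(p[...,0]>120)&(p[...,1]<60)&(p[...,2]<70);m[:190]=0;m[285:]=0;m[:,:270]=0;m[:,360:]=0
v,u=np.where(m);print(u.min(),u.max(),v.min(),v.max())
q=bot.get_obs()["tool_rot"];from scipy.spatial.transform import Rotation as Ro
R=Ro.from_quat(q,scalar_first=True).as_matrix();T=bot.get_obs()["eef_pos"]
for uv in [(313,202),(313,234),(313,267),(278,234),(349,234)]:
  print(((plane("wrist",[uv],.09,E)[0]-T)@R).round(4))
print(((plane("wrist",[(313,177)],.095,E)[0]-T)@R).round(4))
E
```

```text
280 346 202 267
[ 0.0456 -0.0022  0.0282]
[ 0.0304 -0.0023  0.0281]
[ 0.0138 -0.0023  0.0281]
[ 0.0304 -0.0185  0.0281]
[0.0304 0.0144 0.0281]
[ 0.0577 -0.0021  0.0232]
```

```bash
python3 -m crank '[[[0.028,-0.0022,0],[0,0,0],0],[[0,0,0.009],[0,0,0],0],[[0.0,0,0.006],[0,0,0],0],[[0.0,0,0.006],[0,0,0],0],[[0,0,0],[0,0,0],0]]' 40; python3 -c "
from station import bot;o=bot.get_obs();print(o['eef_pos'],o['contact_force'])"
```

```text
t: 4.45
eef_pos: [0.5645, -0.2682, 0.0974]
tool_rot: [-0.0, 0.742, 0.67, 0.0]
contact_force: [-1.3, 3.5, 4.6]
gripper_width: 0.002
[ 0.56449477 -0.26824774  0.09737527] [-1.32519773  3.53628383  4.59287025]
```

```bash
python3 -m crank '[[[0.0,0,0.003],[0,0,0],0],[[0,0,0],[0,0,0],0]]'; python3 -m crank '[[[0.0,0,-0.01],[0,0,0],0],[[0.0,0,-0.04],[0,0,0],0],[[0.0,0,-0.06],[0,0,0],0],[[0,0,0],[0,0,0],0],[[0,0,0],[0,0,0],0]]'; python3 snap.py wrist 6;python3 snap.py side 6
```

```text
t: 4.7
eef_pos: [0.5646, -0.2684, 0.0969]
tool_rot: [-0.0, 0.742, 0.67, 0.001]
contact_force: [-6.9, 6.7, 23.2]
gripper_width: 0.001
t: 5.32
eef_pos: [0.5637, -0.2692, 0.2038]
tool_rot: [-0.0, 0.742, 0.67, -0.0]
contact_force: [-1.4, 0.0, -0.4]
gripper_width: -0.002
```

View pics/wrist6.png

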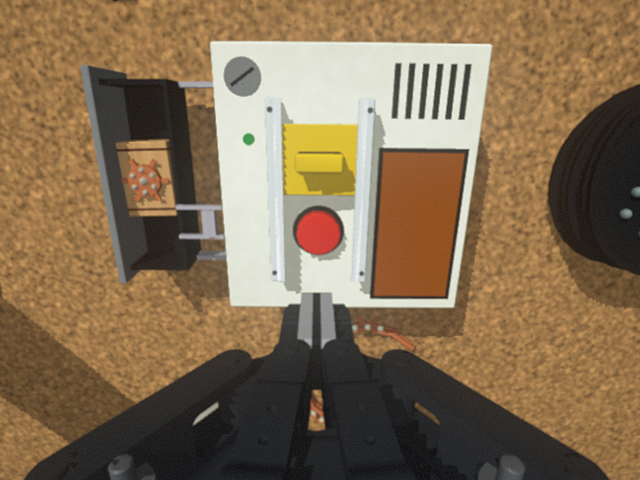

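View pics/side6.png

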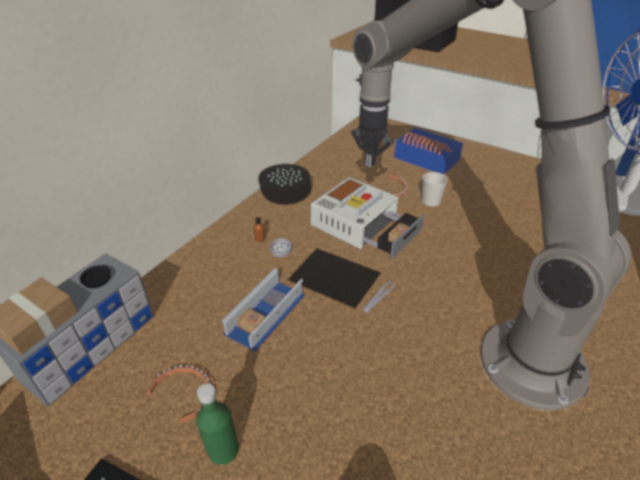

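```bash
python3 - <<'E'
from h import *
print(bot.get_obs()["q"].round(3))
f=np.load("pics/wrist6.npz");p=f["p"]
cv2.imwrite("pics/c6.png",cv2.resize(p[50:290,80:240,::-1],None,fx=2.5*2,fy=2.5,interpolation=cv2.INTER_CUBIC))
cv2.imwrite("pics/c6.png",cv2.resize(p[110:250,80:240,::-1],None,fx=4,fy=4,interpolation=cv2.INTER_CUBIC))
E
```

```text
[ 0.258  0.437  0.116  1.73  -0.059  0.981  0.295]
```

View pics/c6.png

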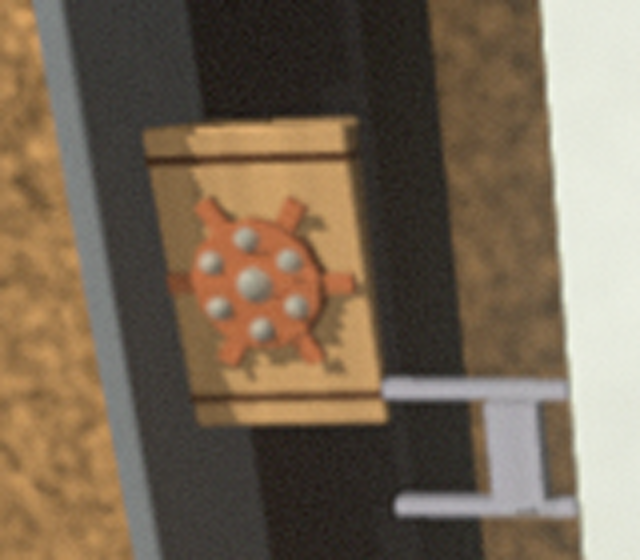

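```bash
python3 - <<'E'
from h import *
f=np.load("pics/wrist6.npz");E=f["E"];p,d,W=cloud("wrist",f["p"],f["d"],E)
z=W[...,2];m=(abs(z-.046)<.004);m[:130]=0;m[225:]=0;m[:,:110]=0;m[:,190:]=0
pi=p.astype(int);m&=(pi[...,0]>pi[...,2]+30)
q=W[m][:,:2].astype(np.float32);print(len(q),cv2.minAreaRect(q),np.median(z[m]))
print("corners",plane("wrist",[(116,142.5),(166,141),(174,215),(129.5,216)],.046,E).round(4).tolist())
print("brooch",plane("wrist",[(143.7,181.2)],.053,E).round(4))
m2=(abs(z-.055)<.012)&(pi[...,0]>pi[...,2]+60)&(pi[...,1]<110);m2[:130]=0;m2[225:]=0;m2[:,:110]=0;m2[:,190:]=0
print(m2.sum(),np.median(W[m2],0),W[m2].mean(0))
# tray rear wall top z .054, inner corners
print("tray ends",plane("wrist",[(172,82),(190,268)],.054,E).round(4).tolist())
E
```

```text
2878 ((0.4303302764892578, -0.22180522978305817), (0.0601545125246048, 0.04241602122783661), 85.35787200927734) 0.046812150281359294
corners [[0.4141, -0.1908, 0.046], [0.4535, -0.1938, 0.046], [0.4461, -0.253, 0.046], [0.4088, -0.2501, 0.046]]
brooch [[ 0.4316 -0.2219  0.053 ]]
1145 [ 0.42597591 -0.22095967  0.04876868] [ 0.4276176  -0.21993833  0.04904191]
tray ends [[0.4707, -0.1536, 0.054], [0.4524, -0.2984, 0.054]]
```

```bash
python3 -m crank '[[[0.0113,-0.0456,0],[0,0,0],0.02],[[0.0113,-0.0456,0],[0,0,0],0.08],[[0.0113,-0.0456,0],[0,0,0],0.08],[[0,0,0],[0,0,-10],0.08],[[0,0,0],[0,0,-10],0.08],[[0,0,0],[0,0,-10],0.08],[[0,0,0],[0,0,-10],0.08],[[0,0,0],[0,0,-10],0.08],[[0,0,0],[0,0,-10],0.08]]'; python3 -m crank '[[[0,0,0],[0,0,-10.3],0.08],[[0,0,0],[0,0,-10.3],0.08],[[0,0,0],[0,0,-10],0.08],[[0,0,0],[0,0,0],0.08]]';python3 snap.py wrist 7
```

```text
t: 6.55
eef_pos: [0.4306, -0.221, 0.2029]
tool_rot: [-0.001, 0.305, 0.952, 0.0]
contact_force: [-0.4, 0.7, 0.3]
gripper_width: 0.934
t: 7.05
eef_pos: [0.4307, -0.2211, 0.2031]
tool_rot: [-0.001, 0.046, 0.999, 0.0]
contact_force: [-0.7, -0.6, 0.5]
gripper_width: 0.935
```

View pics/wrist7.png

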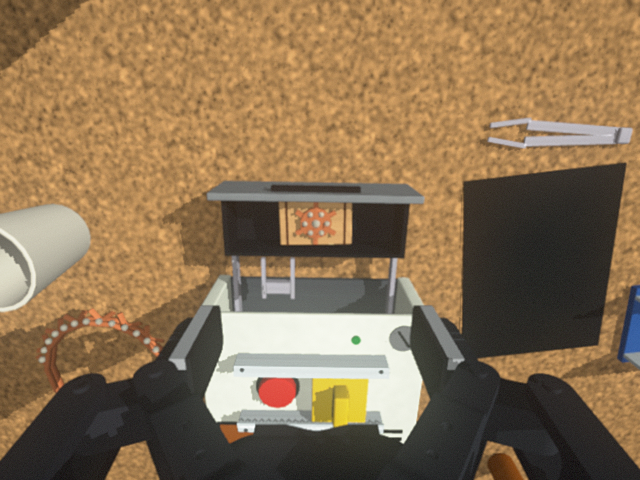

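```bash
python3 - <<'E'
from h import *
f=np.load("pics/wrist7.npz");E=f["E"];p,d,W=cloud("wrist",f["p"],f["d"],E)
z=W[...,2];m=(abs(z-.046)<.004);m[:195]=0;m[255:]=0;m[:,:270]=0;m[:,362:]=0
pi=p.astype(int);m&=(pi[...,0]>pi[...,2]+30)
q=W[m][:,:2].astype(np.float32);print(len(q),cv2.minAreaRect(q))
cv2.imwrite("pics/c7.png",cv2.resize(p[170:270,230:400+30,::-1],None,fx=4,fy=4,interpolation=cv2.INTER_CUBIC))
print("cup rim",plane("wrist",[(88,228),(10,305)],.085,E).round(3).tolist())
E
```

```text
2180 ((0.4320845901966095, -0.22151903808116913), (0.06007426977157593, 0.03686777874827385), 85.47135162353516)
cup rim [[0.409, -0.386, 0.085], [0.466, -0.468, 0.085]]
```

View pics/c7.png

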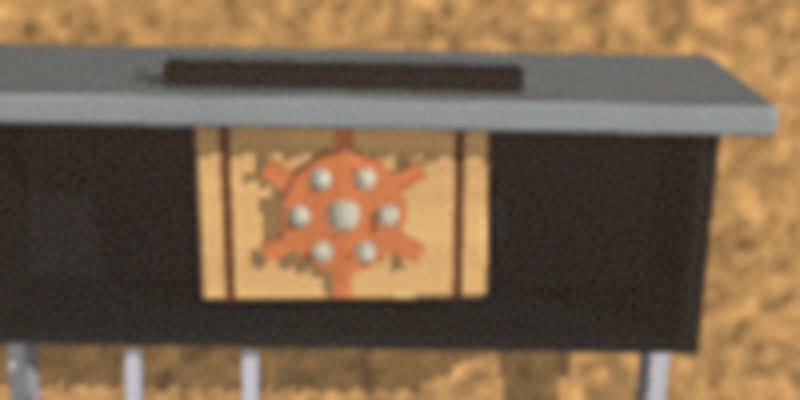

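```bash
python3 -m crank '[[[-0.0008,-0.0005,0.05],[0,0,-0.6],0.08],[[0,0,0.05],[0,0,0],0.08],[[0,0,0.03],[0,0,0],0.08],[[0,0,0.02],[0,0,0],0.08],[[0,0,0],[0,0,0],0.08]]'; python3 -m crank '[[[0,0,0.01],[0,0,0],0.08],[[0,0,0.009],[0,0,0],0.08],[[0,0,0],[0,0,0],0.08],[[0,0,0],[0,0,0],0.08]]';python3 snap.py wrist 8
```

```text
t: 7.72
eef_pos: [0.4309, -0.2212, 0.0527]
tool_rot: [-0.002, 0.041, 0.999, 0.001]
contact_force: [-0.1, -1.7, 1.2]
gripper_width: 0.936
t: 8.22
eef_pos: [0.4325, -0.2218, 0.0355]
tool_rot: [0.0, 0.04, 0.999, -0.0]
contact_force: [0.0, 0.4, -0.1]
gripper_width: 0.939
```

View pics/wrist8.png

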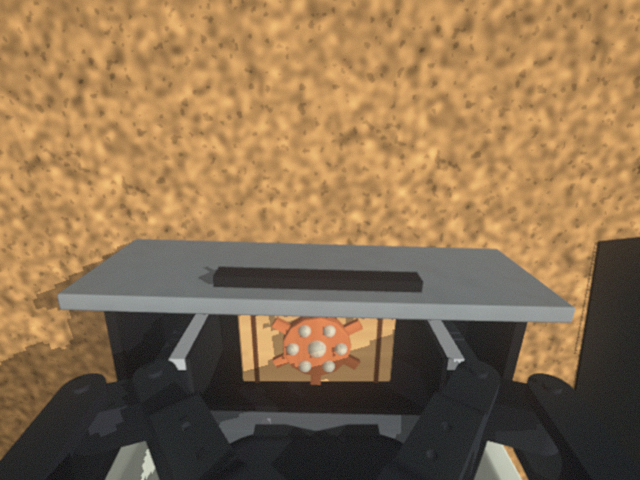

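Centred on the block: brooch at (316,349), fingers either side of the block ends, inside the tray. Closing.

```bash
python3 -m crank '[[[0,0,0],[0,0,0],0.07],[[0,0,0],[0,0,0],0.058],[[0,0,0],[0,0,0],0.05],[[0,0,0],[0,0,0],0.05],[[0,0,0],[0,0,0],0.05]]' 30; python3 -m crank '[[[0,0,-0.01],[0,0,0],0.05],[[0,0,-0.02],[0,0,0],0.05],[[0,0,0],[0,0,0],0.05]]';python3 snap.py wrist 9
```

```text
t: 8.9
eef_pos: [0.4325, -0.2218, 0.0357]
tool_rot: [0.0, 0.04, 0.999, -0.0]
contact_force: [-2.1, 0.3, 4.8]
gripper_width: 0.698
t: 9.28
eef_pos: [0.4332, -0.2222, 0.0666]
tool_rot: [0.001, 0.04, 0.999, -0.0]
contact_force: [-0.1, 0.3, -1.4]
gripper_width: 0.695
```

View pics/wrist9.png

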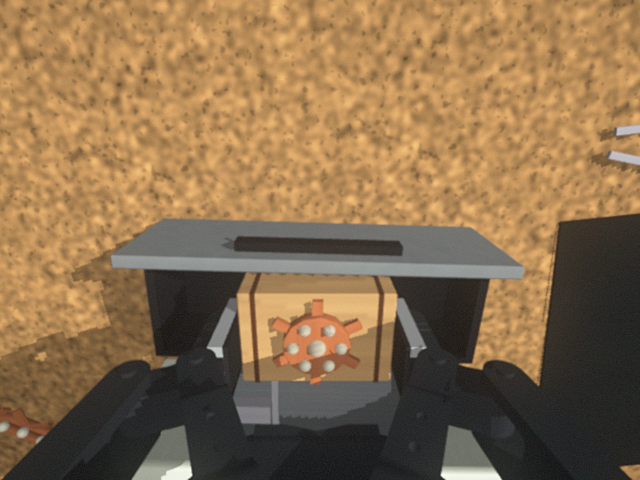

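```bash
python3 -m crank '[[[0,0,-0.03],[0,0,0],0.05],[[0,0,-0.04],[0,0,0],0.05],[[0,0,-0.03],[0,0,0],0.05]]';python3 - <<'E'
from h import *
f=np.load("pics/wrist0.npz");E=f["E"]
m=plane("wrist",[(60,133),(255,127),(265,264),(90,268)],.002,E);print(m.round(3).tolist(),m.mean(0))
E
```

```text
t: 9.7
eef_pos: [0.4319, -0.2217, 0.1659]
tool_rot: [-0.0, 0.04, 0.999, 0.0]
contact_force: [1.1, 0.8, -1.4]
gripper_width: 0.692
[[0.416, 0.066, 0.002], [0.613, 0.071, 0.002], [0.616, -0.077, 0.002], [0.416, -0.082, 0.002]] [ 0.5153252  -0.00529202  0.002     ]
```

```bash
python3 -m crank '[[[-0.02,0.0572,0],[0,0,0],0.05],[[-0.02,0.0572,0],[0,0,0],0.05],[[-0.02,0.0572,0],[0,0,0],0.05],[[-0.02,0.0572,0],[0,0,0],0.05],[[0,0,0],[0,0,0],0.05]]';python3 -m crank '[[[0,0,0],[0,0,10],0.05],[[0,0,0],[0,0,10],0.05],[[0,0,0],[0,0,10],0.05],[[0,0,0],[0,0,10],0.05],[[0,0,0],[0,0,10],0.05],[[0,0,0],[0,0,10],0.05],[[0,0,0],[0,0,10],0.05],[[0,0,0],[0,0,10],0.05],[[0,0,0],[0,0,5],0.05],[[0,0,0],[0,0,0],0.05]]';python3 snap.py wrist 10
```

```text
t: 10.32
eef_pos: [0.5314, 0.006, 0.1646]
tool_rot: [-0.0, 0.036, 0.999, 0.001]
contact_force: [0.0, -0.7, -0.7]
gripper_width: 0.692
t: 11.58
eef_pos: [0.5296, -0.0009, 0.1645]
tool_rot: [-0.0, 0.705, 0.71, -0.001]
contact_force: [-0.8, 0.4, -1.5]
gripper_width: 0.696
```

View pics/wrist10.png

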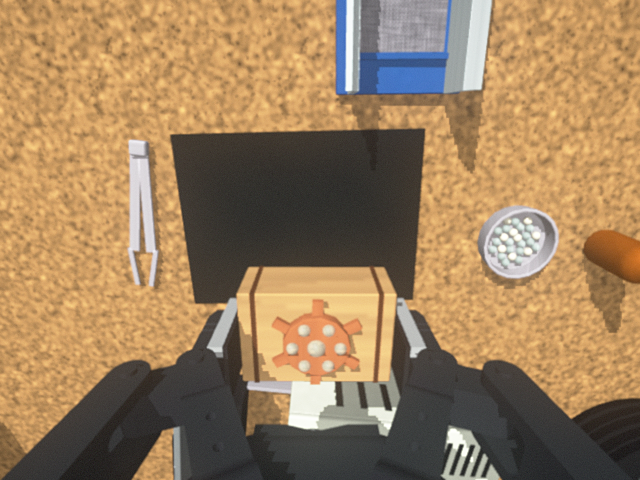

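```bash
python3 -m crank '[[[0,0,0.05],[0,0,0],0.05],[[0,0,0.05],[0,0,0],0.05],[[0,0,0.025],[0,0,0],0.05],[[0,0,0.01],[0,0,0],0.05],[[0,0,0],[0,0,0],0.05],[[0,0,0],[0,0,0],0.05]]'; python3 -m crank '[[[0,0,0.006],[0,0,0],0.05],[[0,0,0.003],[0,0,0],0.05],[[0,0,0],[0,0,0],0.05],[[0,0,0],[0,0,0],0.05]]'
```

```text
t: 12.38
eef_pos: [0.5313, -0.0002, 0.0314]
tool_rot: [0.001, 0.705, 0.71, 0.001]
contact_force: [0.1, -0.2, -0.9]
gripper_width: 0.694
t: 12.88
eef_pos: [0.5304, -0.0001, 0.0214]
tool_rot: [0.0, 0.705, 0.71, 0.0]
contact_force: [0.2, -0.4, -0.6]
gripper_width: 0.694
```

```bash
python3 -m crank '[[[0,0,0.002],[0,0,0],0.05],[[0,0,0.0015],[0,0,0],0.05],[[0,0,0],[0,0,0],0.05],[[0,0,0],[0,0,0],0.05]]'
```

```text
t: 13.38
eef_pos: [0.5304, -0.0001, 0.0179]
tool_rot: [0.0, 0.705, 0.71, 0.0]
contact_force: [-1.8, -0.3, 3.8]
gripper_width: 0.699
```

```bash
python3 -m crank '[[[0,0,0],[0,0,0],0.07],[[0,0,0],[0,0,0],0.0854],[[0,0,0],[0,0,0],0.0854],[[0,0,-0.03],[0,0,0],0.0854],[[0,0,-0.05],[0,0,0],0.0854],[[0,0,-0.05],[0,0,0],0.0854],[[0,0,-0.05],[0,0,0],0.0854],[[0,0,0],[0,0,0],0.0854]]'; python3 snap.py wrist 11
```

```text
t: 14.38
eef_pos: [0.533, 0.0, 0.2019]
tool_rot: [0.003, 0.705, 0.709, 0.003]
contact_force: [0.8, 0.2, -0.6]
gripper_width: 0.999
```

View pics/wrist11.png

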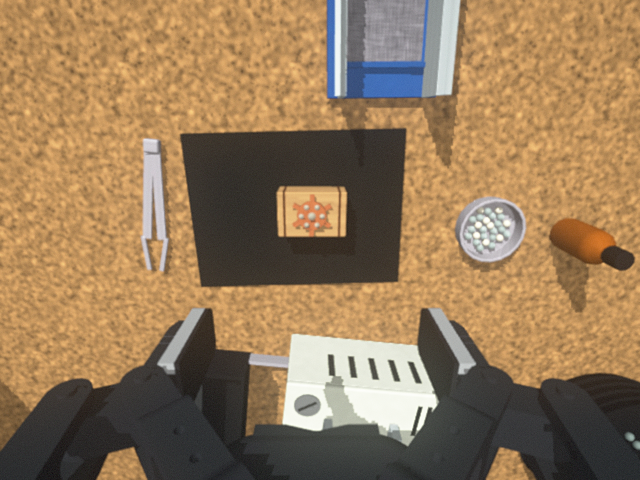

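```bash
python3 -m crank '[[[0.06,0.02,-0.03],[0,0,0],0.0854],[[0.06,0.02,-0.03],[0,0,0],0.0854],[[0.02,0.03,0],[0,0,0],0.0854],[[0,0,0],[0,0,0],0.0854],[[0,0,0],[0,0,0],0.0854]]'; python3 snap.py wrist 12
```

```text
t: 15.05
eef_pos: [0.5941, 0.1264, 0.2495]
tool_rot: [-0.001, 0.705, 0.709, -0.002]
contact_force: [0.1, -0.8, 0.1]
gripper_width: 1.003
```

View pics/wrist12.png

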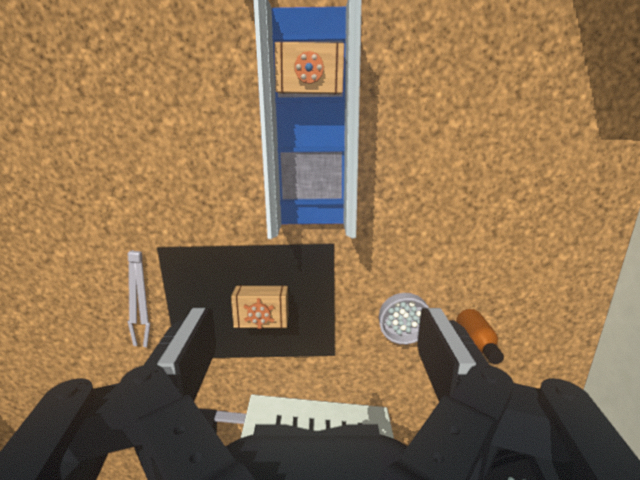

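```bash
python3 - <<'E'
from h import *
f=np.load("pics/wrist12.npz");E=f["E"];p,d,W=cloud("wrist",f["p"],f["d"],E)
cv2.imwrite("pics/c12.png",cv2.resize(p[0:250,240:380,::-1],None,fx=4,fy=2.4*1,interpolation=cv2.INTER_CUBIC))
cv2.imwrite("pics/c12b.png",cv2.resize(p[120:250,240:380,::-1],None,fx=4.5,fy=4.5,interpolation=cv2.INTER_CUBIC))
x,y,z=W[...,0],W[...,1],W[...,2]
m=(z>.047)&(z<.06)&(y>.09)&(x>.5)&(x<.8)
ul=m.copy();v,u=np.where(m)
for nm,s in[("L",u<300),("R",u>330)]:
    q=np.c_[x[m][s],y[m][s]]; b=np.polyfit(q[:,1],q[:,0],1); print(nm,len(q),b,np.degrees(np.arctan(b[0])),q.min(0),q.max(0))
m=(z<.055)&(z>-.01)&(y<.35)
# spare top / block
pi=p.astype(int)
for nm,(a,b,c,e),zz in [("spare",(35,100,265,350),.034),("block",(280,335,225,295),.028)]:
    mm=np.zeros_like(m);mm[a:b,c:e]=1;mm&=(abs(z-zz)<.004)&(pi[...,0]>pi[...,2]+30)
    print(nm,mm.sum(),cv2.minAreaRect(W[mm][:,:2].astype(np.float32)),np.median(z[mm]))
E
```

```text
L 2510 [-0.02154993  0.55327275] -1.234528696610689 [0.54258427 0.09690503] [0.55518251 0.2962593 ]
R 2404 [-0.02388012  0.62925997] -1.3679700809047755 [0.61814913 0.09813903] [0.63077485 0.29662721]
spare 2660 ((0.585693359375, 0.24828657507896423), (0.059794824570417404, 0.04048009589314461), 0.24933235347270966) 0.03475153876450082
block 1363 ((0.5303122997283936, 0.0015932656824588776), (0.06041925773024559, 0.04137568548321724), 0.9598367214202881) 0.02898516921480143
```

View pics/c12b.png

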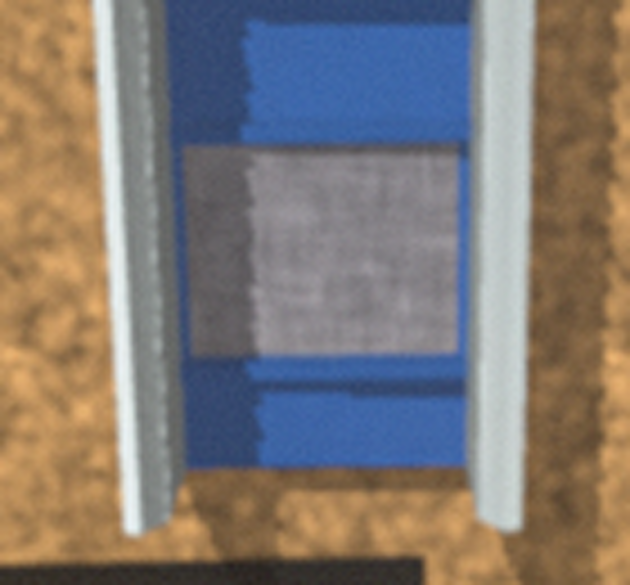

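```bash
python3 - <<'E'
from h import *
f=np.load("pics/wrist12.npz");E=f["E"]
uv=np.array([(185,147),(460,147),(458,355),(190,355)])/4.5+[240,120]
m=plane("wrist",uv,.008,E);print(m.round(4).tolist(),m.mean(0))
uv=np.array([(243,235),(268,385)])
E
```

```text
[[0.5571, 0.172, 0.008], [0.6189, 0.1724, 0.008], [0.6199, 0.1247, 0.008], [0.5571, 0.1243, 0.008]] [0.58824621 0.1483522  0.008     ]
```

```bash
python3 -m crank '[[[-0.042,-0.0215,0],[0,0,0],0.0854],[[-0.042,-0.0215,0],[0,0,0],0.0854],[[-0.042,-0.0215,0],[0,0,0],0.0854],[[0,0,0.02],[0,0,-10],0.0854],[[0,0,0.02],[0,0,-10],0.0854],[[0,0,0],[0,0,-10],0.0854],[[0,0,0],[0,0,-10],0.0854],[[0,0,0],[0,0,-10],0.0854],[[0,0,0],[0,0,-10],0.0854]]'; python3 -m crank '[[[0,0,0],[0,0,-10],0.075],[[0,0,0],[0,0,-10.3],0.075],[[0,0,0],[0,0,-10],0.075],[[0,0,0],[0,0,0],0.075]]';python3 snap.py wrist 13;python3 - <<'E'
from h import *
f=np.load("pics/wrist13.npz");E=f["E"];p,d,W=cloud("wrist",f["p"],f["d"],E)
z=W[...,2];pi=p.astype(int)
mm=(abs(z-.0285)<.004)&(pi[...,0]>pi[...,2]+30)&(abs(W[...,0]-.53)<.06)&(abs(W[...,1])<.06)
print("block",mm.sum(),cv2.minAreaRect(W[mm][:,:2].astype(np.float32)),np.median(z[mm]))
E
```

```text
t: 16.23
eef_pos: [0.5304, -0.0002, 0.211]
tool_rot: [-0.0, 0.254, 0.967, -0.0]
contact_force: [0.4, -0.2, 0.1]
gripper_width: 1.0
t: 16.73
eef_pos: [0.5306, -0.0001, 0.2111]
tool_rot: [-0.0, -0.005, 1.0, -0.0]
contact_force: [-0.6, -0.8, 0.6]
gripper_width: 0.879
block 2241 ((0.5289644598960876, 0.0009384900331497192), (0.059438079595565796, 0.04005642980337143), 0.44513875246047974) 0.028887702791267067
```

View pics/wrist13.png

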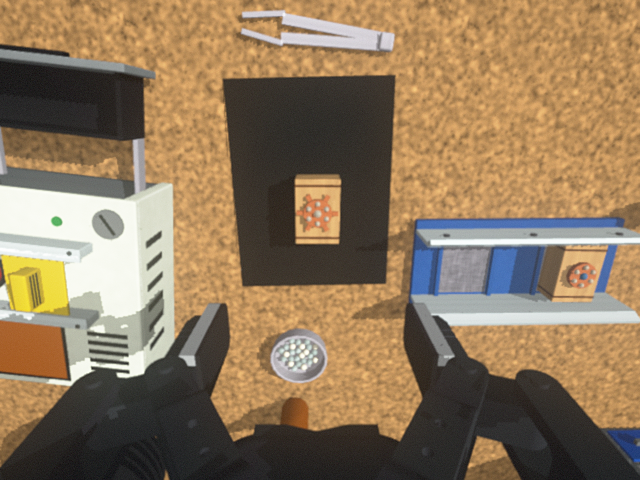

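```bash
python3 -m crank '[[[0.001,0.0005,0.05],[0,0,0],0.075],[[0,0,0.05],[0,0,0],0.075],[[0,0,0.05],[0,0,0],0.075],[[0,0,0.025],[0,0,0],0.075],[[0,0,0],[0,0,0],0.075],[[0,0,0.012],[0,0,0],0.075],[[0,0,0],[0,0,0],0.075],[[0,0,0],[0,0,0],0.075]]';python3 snap.py wrist 14
```

```text
t: 17.77
eef_pos: [0.5311, 0.0015, 0.0251]
tool_rot: [0.001, -0.006, 1.0, 0.0]
contact_force: [-0.5, 0.1, -0.3]
gripper_width: 0.875
```

View pics/wrist14.png

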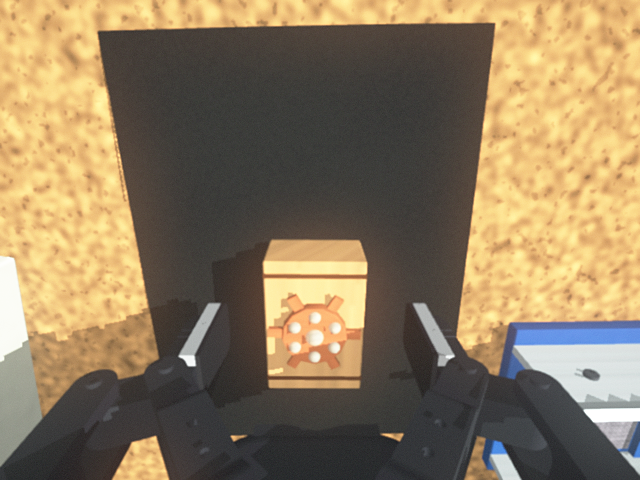

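```bash
python3 -m crank '[[[0,0,0],[0,0,0],0.06],[[0,0,0],[0,0,0],0.047],[[0,0,0],[0,0,0],0.036],[[0,0,0],[0,0,0],0.03],[[0,0,0],[0,0,0],0.03],[[0,0,0],[0,0,0],0.03]]' 30;python3 snap.py wrist 15
```

```text
t: 18.58
eef_pos: [0.5308, 0.0015, 0.0247]
tool_rot: [0.0, -0.006, 1.0, -0.0]
contact_force: [-0.1, -0.3, 5.9]
gripper_width: 0.456
```

View pics/wrist15.png

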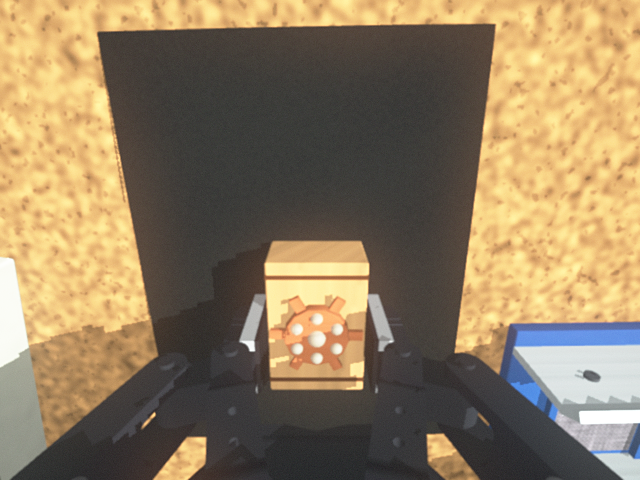

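```bash
python3 -m crank '[[[0,0,-0.02],[0,0,0],0.03],[[0,0,-0.04],[0,0,0],0.03],[[0,0,-0.05],[0,0,0],0.03],[[0,0,0],[0,0,0],0.03],[[0,0,0],[0,0,0],0.03]]';python3 snap.py wrist 16;python3 - <<'E'
from h import *
f=np.load("pics/wrist16.npz");E=f["E"];p,d,W=cloud("wrist",f["p"],f["d"],E);o=bot.get_obs();T=o["eef_pos"];print(T)
from scipy.spatial.transform import Rotation as Ro
R=Ro.from_quat(o["tool_rot"],scalar_first=True).as_matrix()
L=(W-T)@R
pi=p.astype(int)
mm=(abs(L[...,0])<.045)&(abs(L[...,1])<.019)&(L[...,2]>-.012)&(L[...,2]<.004)&(pi[...,0]>pi[...,2]+30)
q=L[mm];print(mm.sum(),np.median(q,0))
mt=mm&(abs(L[...,2]-np.median(q[:,2]))<.003)
print(cv2.minAreaRect(L[mt][:,:2].astype(np.float32)))
A=np.c_[L[mt][:,:2],np.ones(mt.sum())];print("tilt",np.linalg.lstsq(A,L[mt][:,2],rcond=None)[0])
cv2.imwrite("pics/c16.png",cv2.resize(p[220:420,200:440,::-1],None,fx=3,fy=3))
E
```

```text
t: 19.25
eef_pos: [0.5299, 0.0014, 0.1337]
tool_rot: [-0.0, -0.006, 1.0, -0.0]
contact_force: [-0.5, -0.2, -1.5]
gripper_width: 0.459
[0.5294694  0.00137141 0.13308565]
12369 [ 0.00855744 -0.0001939  -0.00510052]
((0.0006556883454322815, -6.098300218582153e-06), (0.06178782880306244, 0.03798224404454231), 0.003664787160232663)
tilt [ 0.00687905  0.00054679 -0.00506692]
```

View pics/c16.png

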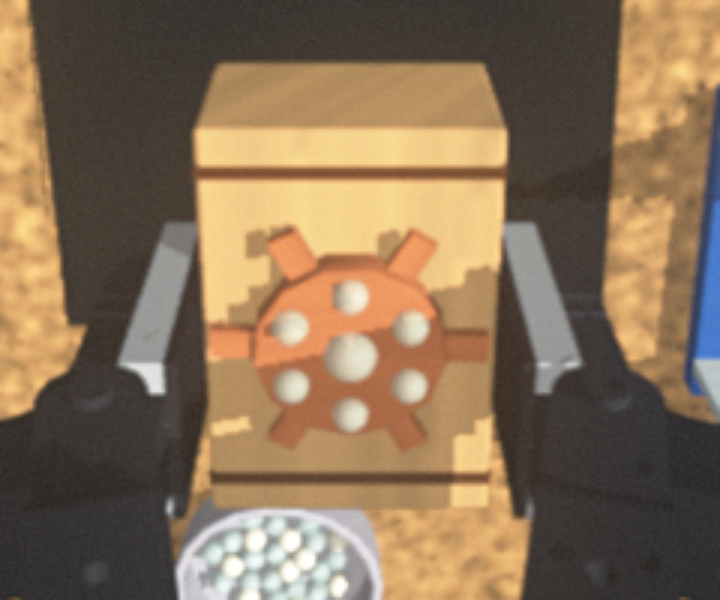

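```bash
python3 -m crank '[[[-0.0203,0.0486,0],[0,0,0],0.03],[[-0.0203,0.0486,0],[0,0,0],0.03],[[-0.0203,0.0486,0],[0,0,-0.5],0.03],[[0,0,0.01],[0,0,0],0.03],[[0,0,0],[0,0,0],0.03],[[0,0,0],[0,0,0],0.03]]';python3 snap.py wrist 17;python3 snap.py scene 17;python3 snap.py side 17;python3 - <<'E'
from h import *
o=bot.get_obs();print(o["eef_pos"],o["tool_rot"])
f=np.load("pics/wrist17.npz");E=f["E"];p,d,W=cloud("wrist",f["p"],f["d"],E)
x,y,z=W[...,0],W[...,1],W[...,2]
m=(z>.047)&(z<.06)&(y>.05)&(y<.35)&(x>.5)&(x<.7)
for nm,s in[("L",x[m]<.565),("R",x[m]>.605)]:
    q=np.c_[x[m][s],y[m][s]]; 
    if len(q)>50: b=np.polyfit(q[:,1],q[:,0],1); print(nm,len(q),b,b@[.147,1],q.min(0),q.max(0))
E
```

```text
t: 20.05
eef_pos: [0.589, 0.146, 0.1235]
tool_rot: [-0.001, -0.009, 1.0, -0.001]
contact_force: [-0.6, -0.7, -0.2]
gripper_width: 0.459
[0.58973689 0.1467789  0.1245453 ] [ 7.38002666e-05 -9.56987432e-03  9.99954184e-01 -2.03586849e-04]
L 4382 [-0.01627913  0.55079475] 0.5484017204363696 [0.54215315 0.09701441] [0.55447052 0.301496  ]
R 2673 [-0.01329974  0.62564176] 0.623686700761728 [0.61739104 0.09857363] [0.62796265 0.30264382]
```

View pics/wrist17.png

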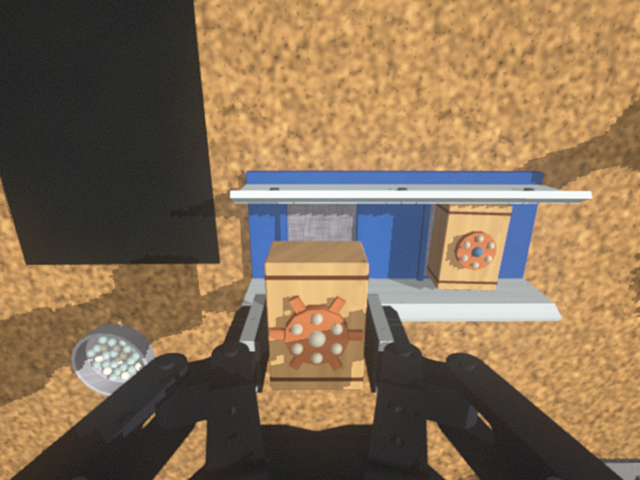

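```bash
python3 -m crank '[[[0.0015,0.001,0.02],[0,0,0],0.03],[[0,0,0.02],[0,0,0],0.03],[[0,0,0],[0,0,0],0.03],[[0,0,0],[0,0,0],0.03]]';python3 snap.py wrist 18;python3 snap.py scene 18;python3 snap.py side 18;python3 - <<'E'
from h import *
o=bot.get_obs();T=o["eef_pos"];print(T,o["tool_rot"])
from scipy.spatial.transform import Rotation as Ro
R=Ro.from_quat(o["tool_rot"],scalar_first=True).as_matrix()
f=np.load("pics/wrist18.npz");E=f["E"];p,d,W=cloud("wrist",f["p"],f["d"],E)
x,y,z=W[...,0],W[...,1],W[...,2]
m=(z>.047)&(z<.06)&(y>.05)&(y<.35)&(x>.5)&(x<.7)
for nm,s in[("L",x[m]<.562),("R",x[m]>.614)]:
    q=np.c_[x[m][s],y[m][s]]; 
    if len(q)>50: b=np.polyfit(q[:,1],q[:,0],1); print(nm,len(q),b,b@[.147,1],q.min(0),q.max(0))
L=(W-T)@R;pi=p.astype(int)
mt=(abs(L[...,0])<.045)&(abs(L[...,1])<.019)&(abs(L[...,2]+.005)<.003)&(pi[...,0]>pi[...,2]+30)
print(cv2.minAreaRect(L[mt][:,:2].astype(np.float32)),W[mt][:,0].min(),W[mt][:,0].max())
s=cv2.imread("pics/scene18.png")[170:270,300:420];t=cv2.imread("pics/side18.png")[250:360,210:330]
cv2.imwrite("pics/c18.png",np.hstack([cv2.resize(s,(400,400),interpolation=2),cv2.resize(t,(400,400),interpolation=2)]))
E
```

```text
t: 20.7
eef_pos: [0.5885, 0.149, 0.0846]
tool_rot: [0.0, -0.01, 1.0, 0.0]
contact_force: [-0.5, -0.1, -0.4]
gripper_width: 0.461
[0.58875443 0.14918238 0.08513216] [ 6.60590807e-04 -1.04111302e-02  9.99945564e-01  2.00860779e-04]
L 5596 [-0.01532411  0.55037862] 0.5481259761921039 [0.54239439 0.09713782] [0.55413819 0.30155149]
R 3447 [-0.00859603  0.62419614] 0.6229325217346073 [0.61701401 0.09838869] [0.62965261 0.30317421]
((0.0016530491411685944, -3.427267074584961e-07), (0.06114654615521431, 0.03799602389335632), 0.008621446788311005) 0.5563365458443684 0.617893822431731
```

View pics/wrist18.png

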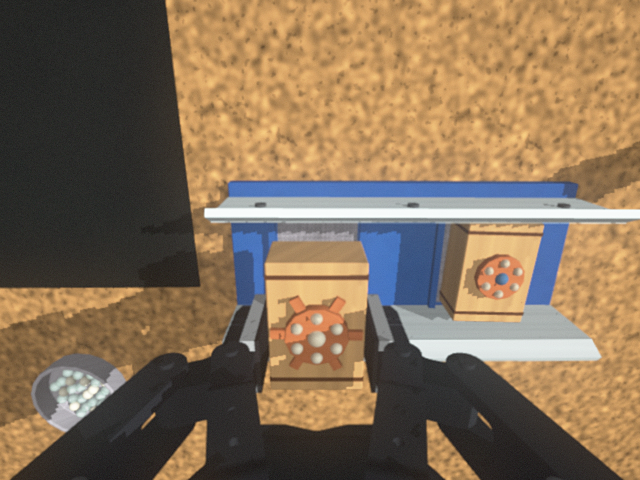

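View pics/c18.png

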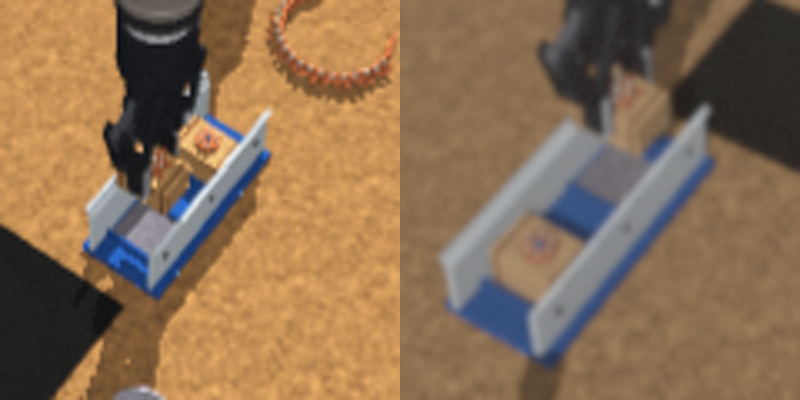

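```bash
python3 - <<'E'
from h import *
for n in ["wrist12","wrist13","wrist17","wrist18","scene0","side0","scene18","side18"]:
    f=np.load(f"pics/{n}.npz");nm=n.rstrip("0123456789");E=f["E"];p,d,W=cloud(nm,f["p"],f["d"],E)
    x,y,z=W[...,0],W[...,1],W[...,2]
    xr=x+.0225*(y-.147)
    pi=p.astype(int);grey=(pi.max(-1)-pi.min(-1)<40)
    m=(z>.045)&(z<.06)&(y>.10)&(y<.29)&(x>.53)&(x<.65)&grey
    r=[]
    for s in (xr<.566,xr>.608):
        a=m&s
        if a.sum()<20: r.append(None);continue
        zt=np.percentile(z[a],97); b=a&(z>zt-.002); r.append((b.sum(),round(float(zt),4),np.percentile(xr[b],[5,50,95]).round(4).tolist()))
    fm=grey&(abs(z-.008)<.004)&(abs(y-.147)<.03)&(abs(xr-.588)<.04)
    print(n,r,"felt",fm.sum(),np.percentile(xr[fm],[2,50,98]).round(4) if fm.sum()>50 else "", np.percentile(y[fm],[2,50,98]).round(4) if fm.sum()>50 else "")
E
```

```text
wrist12 [(np.int64(869), 0.0562, [0.5463, 0.5485, 0.5502]), (np.int64(907), 0.0562, [0.6256, 0.6273, 0.6294])] felt 2909 [0.5568 0.5874 0.6183] [0.1257 0.1498 0.1727]
wrist13 [(np.int64(750), 0.056, [0.5452, 0.5474, 0.549]), (np.int64(688), 0.0558, [0.6245, 0.6262, 0.6291])] felt 2303 [0.568  0.5923 0.6207] [0.1265 0.1501 0.174 ]
wrist17 [(np.int64(2069), 0.0561, [0.5454, 0.5477, 0.5494]), (np.int64(817), 0.0558, [0.6248, 0.6264, 0.6289])] felt 2630 [0.5631 0.5763 0.5904] [0.1258 0.1493 0.1727]
wrist18 [(np.int64(2925), 0.0561, [0.5456, 0.5476, 0.5492]), (np.int64(854), 0.0557, [0.6246, 0.6262, 0.6291])] felt 1639 [0.5496 0.5704 0.5766] [0.1233 0.1486 0.1727]
scene0 [(np.int64(16), 0.056, [0.5497, 0.5521, 0.5545]), (np.int64(10), 0.0575, [0.6296, 0.6316, 0.6334])] felt 135 [0.554  0.5818 0.6263] [0.1285 0.1489 0.1725]
side0 [(np.int64(24), 0.0565, [0.5458, 0.5479, 0.5503]), (np.int64(48), 0.0554, [0.6239, 0.626, 0.6285])] felt 287 [0.5502 0.598  0.6229] [0.1242 0.148  0.1732]
scene18 [(np.int64(9), 0.0558, [0.5499, 0.5508, 0.557]), (np.int64(11), 0.0575, [0.6291, 0.6306, 0.6312])] felt 129 [0.5581 0.5811 0.6259] [0.1291 0.149  0.1716]
side18 [(np.int64(20), 0.0562, [0.547, 0.5484, 0.55]), (np.int64(43), 0.055, [0.6242, 0.6262, 0.6289])] felt 283 [0.55   0.5955 0.6224] [0.1245 0.1494 0.173 ]
```

```bash
python3 -m crank '[[[0,0,0.01],[0,0,0],0.03],[[0,0,0.01],[0,0,0],0.03],[[0,0,0.01],[0,0,0],0.03],[[0,0,0],[0,0,0],0.03]]';python3 -m crank '[[[0,0,0.008],[0,0,0],0.03],[[0,0,0.006],[0,0,0],0.03],[[0,0,0],[0,0,0],0.03],[[0,0,0],[0,0,0],0.03]]'
```

```text
t: 21.35
eef_pos: [0.5873, 0.1488, 0.053]
tool_rot: [-0.001, -0.01, 1.0, -0.0]
contact_force: [0.0, -0.8, -1.0]
gripper_width: 0.46
t: 21.85
eef_pos: [0.5883, 0.1491, 0.0405]
tool_rot: [0.0, -0.01, 1.0, 0.0]
contact_force: [-0.3, -0.3, -0.6]
gripper_width: 0.458
```

```bash
python3 -m crank '[[[0,0,0.004],[0,0,0],0.03],[[0,0,0.003],[0,0,0],0.03],[[0,0,0],[0,0,0],0.03],[[0,0,0],[0,0,0],0.03]]';python3 -m crank '[[[0,0,0.0015],[0,0,0],0.03],[[0,0,0.001],[0,0,0],0.03],[[0,0,0],[0,0,0],0.03],[[0,0,0],[0,0,0],0.03]]'
```

```text
t: 22.35
eef_pos: [0.5882, 0.1491, 0.0334]
tool_rot: [0.0, -0.01, 1.0, 0.0]
contact_force: [-0.2, -0.5, -1.3]
gripper_width: 0.46
t: 22.85
eef_pos: [0.5882, 0.149, 0.0309]
tool_rot: [-0.0, -0.01, 1.0, -0.0]
contact_force: [-0.2, -0.2, 0.0]
gripper_width: 0.462
```

```bash
python3 -m crank '[[[0,0,0.0012],[0,0,0],0.03],[[0,0,0],[0,0,0],0.03],[[0,0,0],[0,0,0],0.03]]';python3 snap.py wrist 19;python3 snap.py side 19; python3 - <<'E'
from h import *
t=cv2.imread("pics/side19.png")[250:360,210:330]
cv2.imwrite("pics/c19.png",cv2.resize(t,(600,550),interpolation=2))
E
```

```text
t: 23.22
eef_pos: [0.5882, 0.1491, 0.0307]
tool_rot: [0.0, -0.01, 1.0, -0.0]
contact_force: [-2.3, -1.3, 8.7]
gripper_width: 0.458
```

View pics/wrist19.png

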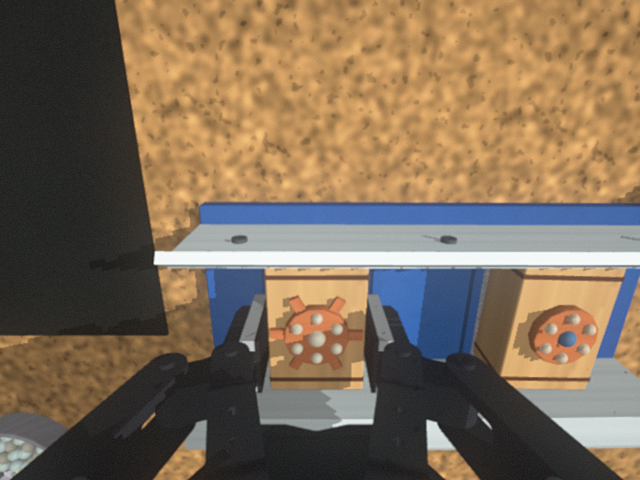

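View pics/c19.png

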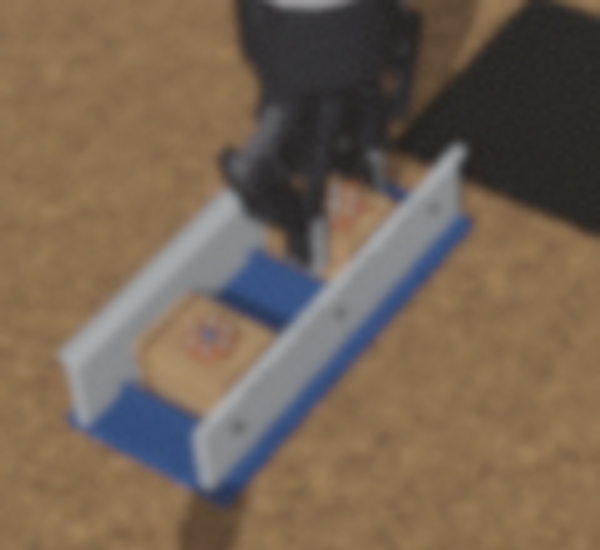

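```bash
python3 -m crank '[[[0,0,-0.0007],[0,0,0],0.04],[[0,0,0],[0,0,0],0.05],[[0,0,0],[0,0,0],0.065],[[0,0,0],[0,0,0],0.065],[[0,0,-0.02],[0,0,0],0.065],[[0,0,-0.03],[0,0,0],0.065],[[0,0,-0.05],[0,0,0],0.065],[[0,0,-0.06],[0,0,0],0.065],[[0.05,0,0],[0,0,0],0.065],[[0,0,0],[0,0,0],0.065]]';python3 -m crank '[[[0,0,0],[0,0,0],0.065],[[0,0,0],[0,0,0],0.065]]';python3 snap.py wrist 20;python3 snap.py scene 20;python3 - <<'E'
from h import *
f=np.load("pics/wrist20.npz");E=f["E"];p,d,W=cloud("wrist",f["p"],f["d"],E)
x,y,z=W[...,0],W[...,1],W[...,2];pi=p.astype(int)
for nm,yc in(("block",.148),("spare",.248)):
    m=(abs(z-.034)<.004)&(pi[...,0]>pi[...,2]+25)&(abs(y-yc)<.04)&(abs(x-.587)<.034)
    A=np.c_[W[m][:,:2],np.ones(m.sum())];print(nm,m.sum(),cv2.minAreaRect(W[m][:,:2].astype(np.float32)),np.median(z[m]),np.linalg.lstsq(A,z[m],rcond=None)[0][:2])
E
```

```text
t: 24.58
eef_pos: [0.5351, 0.148, 0.192]
tool_rot: [-0.0, -0.011, 1.0, -0.0]
contact_force: [0.4, 0.9, -0.0]
gripper_width: 0.758
t: 24.82
eef_pos: [0.5391, 0.148, 0.1907]
tool_rot: [0.0, -0.01, 1.0, 0.0]
contact_force: [0.2, 0.5, 0.3]
gripper_width: 0.758
block 2031 ((0.5871001482009888, 0.14933820068836212), (0.05841590836644173, 0.040053315460681915), 1.2912864685058594) 0.03494401777021311 [-0.0002058  -0.00088644]
spare 2143 ((0.5856435894966125, 0.24795310199260712), (0.0405174121260643, 0.060045693069696426), 89.17782592773438) 0.03474553990994428 [-0.00190136  0.00833531]
```

View pics/wrist20.png

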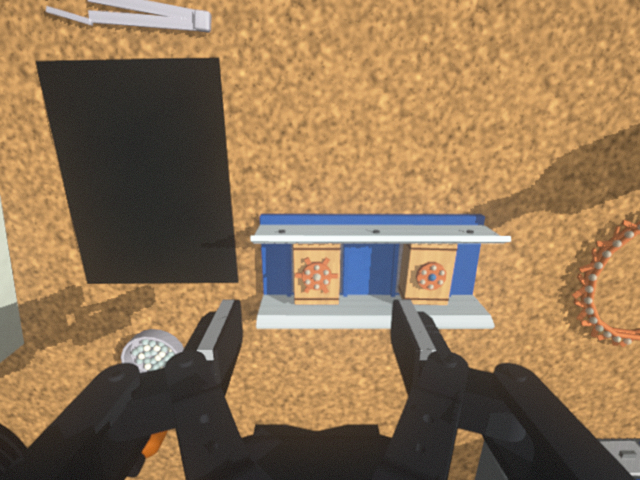

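View pics/scene20.png

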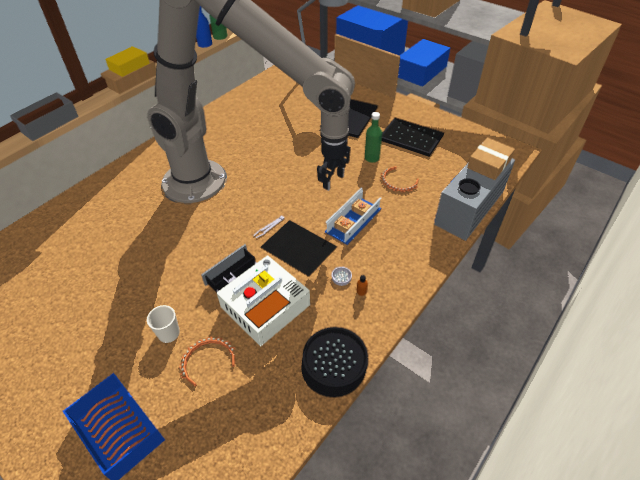

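The block sits flat and level in the free bay: top at z 0.035, and yaw 1.3° like the rack's. The spare and the other things are where they were, and the robot is clear of everything.

```bash
python3 -c "
from station import bot
print(bot.hand_in())"
```

```text
the job is handed in; nothing more can be done
None
```

The block is in the free bay of the finishing rack, brooch up, and the job was handed in at about 25 s of the 64 s allowed. `hand_in` gave no verdict.

I slid the catch about 52 mm aside and pressed the button down about 7 mm, and the tray sprang out. I lifted the block out by its ends and set it on the mat. Then I took it again by its long sides, lowered it in small steps onto the felt, let go and backed off.

**Last checks (wrist camera):**
- **Block position:** centred at (0.587, 0.149), against a bay middle measured at about (0.587–0.588, 0.148–0.149).
- **Block attitude:** top at z 0.035, level with the spare block's; yaw 1.3° against the rack's of about 1.2°, and no measurable tilt.
- **Other things:** the spare had moved by under 1 mm. In the final pictures the other items look where they were, but I did not measure them.
- **Robot:** clear of everything, with contact force near zero.

**Disagreements:**
- **Rack's mid x:** the views differed. The wrist and side cameras gave 0.587–0.588 and the scene camera about 0.591. I used the wrist view, which showed block and rack together.
- **Catch travel:** measured between 51 and 53.5 mm depending on the view, all above the 45 mm needed.

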